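Weigh a casting on the spring scale and mark the reading

ROBOT

A 7-joint arm with a two-finger parallel gripper is mounted at the origin on the work surface. World frame = base frame: x ahead of the robot, y to its left, z up, the work surface at z = 0. Lengths are in m, angles in rad, forces in N, time in s.
With the tool pointing down it reaches from about 0.425 to 0.875 m from the base axis. Payload 9.9 kg.
Tool frame: the origin (TCP) lies between the finger pads; the fingertips stand 14 mm ahead of it and the grasp point (between the pads) lies 5 mm behind it; y points along the fingers, x is the direction in which the jaws open and shut, and the axes are right-handed (so a half turn about y gives the same grasp; the last joint's range is limited). The gripper opens to 85 mm and grips with 20 to 120 N. Pads are 22 mm wide; open, the fingers measure 114 mm over their backs; the gripper's body (76 mm by 85 mm) begins 54 mm behind the grasp point. The pads swing forward as they close: fully open they stand 13 mm farther back than shut.
Start: joints at [1.053, 0.576, 0.025, 1.437, -0.015, 1.129, -0.057], TCP at [0.284, -0.612, 0.245] pointing down, gripper open.
Joint ranges: [-2.76, 2.76], [-0.34, 2.15], [-1.52, 1.57], [0.19, 2.46], [-1.09, 4.23], [0.17, 1.99], [-2.82, 2.82]. Speed limits (rad/s): [2.22, 2.22, 3.01, 3.01, 3.14, 3.14, 3.14].

INTERFACE

Orientations are given as a 3x3 rotation matrix whose columns are the frame's x, y, z axes.
In Python, from cell import bot, readout, vision, workorder gives the robot as it stands. Calls block until the motion is done:
- bot.move_pose(position, orientation): joint-space move of the TCP to a pose.
- bot.move_straight(position, attitude=None, speed=0.15, until_force=None): straight line of the TCP; attitude=None keeps the orientation; speed is the mean speed in m/s. With until_force (N) it stops when the force on the tool has changed by that much, and returns True; else False.
- bot.move_j(angles): joint-space move.
- bot.grip(opening, f_grip=None): finger opening in m; f_grip is the grip in N (None keeps the last); returns when the fingers have stopped.
- bot.wait(seconds).
- bot.ik(position, orientation): joint angles nearest the present ones, or None.
- readout.get_obs(): the state.
- vision.grab_frame(name): name is "scene" or "top" or "wrist"; returns the picture (480x640x3 uint8, red, green, blue); there is no depth.
- vision.camera_info(name): a dict with "fx", "fy", "cx", "cy" (pixels), "dist" ([k1, k2, p1, p2, k3] as OpenCV has them; the pictures are not rectified), "pose" (4x4, takes a point from camera to world coordinates). Camera axes: x right, y down, z forward; pixel columns grow to the right and rows downward; lengths in m; the calibration is good to about 2 mm. A picture is of the moment at which its call begins: read the wrist's pose just before it. camera_info takes no time and is no camera call; for the wrist camera it gives the pose at the moment of the call.
A pose or a line that the arm cannot do raises bot.PlanningError and nothing moves.
- workorder.job_done(): hands the job in, once; it reports no verdict.
The state is a dict: "time_s": time; "joint_pos": joint angles; "joint_velocities": joint speeds; "tau": joint torques, N m; "ee_pos": TCP position; "tool_rot": TCP orientation; "force": force on the tool from outside, world axes, zero at the start; "ft_torque": the same for the moment, N m; "opening": finger opening in m.
Only numpy, scipy, OpenCV 4.12 (cv2) and the standard library are available. Lean on these libraries where they do the work, as an engineer would, in place of code of your own. Each camera call takes 0.05 s, during which the arm holds its last target. There are 200 camera calls.

TASK

Hang the casting by its lifting eye on the hook of the spring scale, lowering it so gently that the hook takes the whole weight before you let go: the hook must never be rammed or overloaded and must never move faster than about 7 cm per second, down or back up. Let go and let it settle; only then slide the scale's marker down its rail until it is level with the pointer, let go of it, and leave the casting hanging still. Leave the other things on the bench alone.

Things in the scene. Friction and masses are not known exactly. Their poses are not given: they have to be found in the camera images.
- casting: Dark cast bracket with a lifting eye, standing loose on its foot. 0.24 to 0.93 kg, centred on its upright axis. Origin: centre of the underside, z up. In mm: foot 90 (x) x 70 (y) x 14, web 16 x 34 to z 70, then the eye frame: 16 thick (x), 46 wide (y), top at z 126. Its outer sides y = +-23 are flat from z 70 to 110: grip there across y, so that the hook passes between the fingers.
- eye (a point): Peak of the roof of the casting's window (0, 0, 116 mm on the casting), mid-thickness, which rests on the hook. The window goes right through along the casting's x: 28 mm wide (y), floor at z = 80, gable roof of two 35 degree slopes meeting at this peak. A half turn of the casting makes no difference.
- scale: Fixed stand; origin on the bench at the foot of the mast's front; the hook points along its -x. In mm: base x -60 to 110, y -65 to 195, 14 high; mast 22 square, x 1 to 23, 390 high; spring housing 44 square, z 328 to 402; marker rail 10 thick at x 12, y 140; cross bar from mast to rail at z 358. Nothing is above or in front of the hook and the marker knob.
- hook_seat (a point): Where the casting should hang: on the centre line of the hook's level bar (8 mm round, along the scale's x), 110 mm in front of the mast; axes as the scale's. 18 mm further out the bar turns up; the tip ends 29 mm out from this point, its top 16 mm above the line. Hung, the eye's peak is 5 mm above the line. Unloaded 265 mm above the bench; sinks with load.
- hook (a joint): How far the hook has sunk, m: 0 unloaded, stop at 0.115, overloaded above 0.105. Spring 120 N per m (82 mm per kg), lightly damped: let loose away from balance it bounces for about two seconds. A casting let go with 1 N too much or too little of its weight on the hook first springs 8 mm to balance and overshoots.
- pointer_tip (a point): End of the thin level pointer bar that moves with the hook, at the hook bar's height, beside the marker rail; z is the height to match.
- marker_knob (a point): Middle of the marker's black knob: a cylinder 18 mm across and 34 mm long, lying along the scale's x, 87 mm in front of the mast, 140 mm to the side (+y) of the hook. Can be pinched from above across y, or pushed. Its centre is the height the marker shows.
- marker (a joint): How far the marker has been slid down, m: 0 at top (knob centre 305 mm above the bench) to 0.17. Slides straight down or up with about 3 N and stays where it is left. It starts above the pointer.
- angle: Bystander: dark angle bracket without an eye, 80 x 60 x 60 mm.
- flange: Bystander: dark round hub flange, 90 mm across, 45 mm high.
- hammer: Bystander: hammer lying flat.
- wrench: Bystander: wrench lying flat.
- screwdriver: Bystander: screwdriver lying flat.
- spray_can: Bystander: upright can, 60 mm across, 190 mm high.
- jar: Bystander: jar, 68 mm across, 85 mm high.
- oil_bottle: Bystander: upright bottle, 60 mm across, 190 mm high.

How it is judged:
On the way, in this order (a step that is already met when the one before it is completed fails the run):
1. the casting hangs by its eye on the hook, let go and settled (horizontal distance between eye and hook_seat below 0.025 m and z of eye in the frame of hook_seat between 0 and 0.01 m and contact force between casting and hook above 1.5 N and height (world z) of casting above 0.02 m and angle between casting's own z axis and vertical below 0.15 rad and linear speed of casting below 0.02 m/s and not (velocity of joint hook above 0.01 m/s or velocity of joint hook below -0.01 m/s) and contact force between the fingers and casting below 0.1 N), for 0.3 s.
2. the marker stands level with the pointer while the casting hangs still (all of step 1 and z of marker_knob in the frame of pointer_tip between -0.004 and 0.004 m), for 0.2 s.
At the end, for the whole second after the job is handed in: Casting hung by its eye on the hook bar (peak within 25 mm of the seat point in plan, 0 to 10 mm above it), upright within 0.15 rad, clear of the bench, under 20 mm/s, hook under 10 mm/s, not held; marker knob centre within 4 mm of the pointer height (all of step 2); the robot touches nothing.
It fails at once if the hook moves faster than 0.09 m/s (dropped, jerked or let spring back) (velocity of joint hook above 0.09 m/s or velocity of joint hook below -0.09 m/s).
It fails at once if the scale is overloaded (hook sunk more than 107 mm) or the hook is rammed (more than 20 N on it) (value of joint hook above 0.107 m or contact force between hook and anything else above 20 N).
It fails at once if the marker is moved before the casting hangs on the hook (distance of marker_knob from where it was at the start of the episode above 0.008 m and contact force between casting and hook below 0.5 N).
It fails at once if the marker is slid while the hook is still bouncing ((velocity of joint marker above 0.02 m/s or velocity of joint marker below -0.02 m/s) and (velocity of joint hook above 0.03 m/s or velocity of joint hook below -0.03 m/s)).
It fails at once if a bystander is moved more than 30 mm (distance of any of angle, flange, hammer, wrench, screwdriver, spray_can, jar, oil_bottle from where it was at the start of the episode above 0.03 m).
It also fails if it takes over 67 s, if anything falls off the work surface, if the arm or the gripper's body presses on something with over 40 N, if the wrist force passes 120 N, or if a joint passes its speed limit or range.

## Working session

There is one attempt and no reset: what is moved stays moved. The work goes in short steps, each a Python script; the robot and the scene stay as the last script left them, time stands still between calls to the robot, and variables do not carry over. Pictures are saved under pics/ and viewed, about 8 in all and at most 12, crops included, and the job is handed in when it is done.

```bash
ls; mkdir -p pics
cat > h.py <<'E'
import numpy as np, cv2
from cell import bot, readout, vision, workorder
def snap(n,f):
    i=vision.camera_info(n); im=vision.grab_frame(n); cv2.imwrite(f'pics/{f}.png',im[...,::-1]); np.save(f'pics/{f}_T.npy',i['pose']); return im,i
def ray(i,uv):
    K=np.array([[i['fx'],0,i['cx']],[0,i['fy'],i['cy']],[0,0,1]])
    p=cv2.undistortPoints(np.array(uv,float).reshape(-1,1,2),K,np.array(i['dist'],float)).reshape(-1,2)
    T=np.array(i['pose']); return T[:3,3],np.c_[p,np.ones(len(p))]@T[:3,:3].T
def onz(i,uv,z):
    o,d=ray(i,uv); return o+d*((z-o[2])/d[:,2])[:,None]
def tri(i1,p1,i2,p2):
    A=np.zeros((3,3));b=np.zeros(3);L=[]
    for i,p in((i1,p1),(i2,p2)):
        o,d=ray(i,[p]);d=d[0]/np.linalg.norm(d[0]);M=np.eye(3)-np.outer(d,d);A+=M;b+=M@o;L.append((o,M))
    x=np.linalg.solve(A,b);return x,[np.linalg.norm(M@(x-o)) for o,M in L]
def proj(i,P):
    K=np.array([[i['fx'],0,i['cx']],[0,i['fy'],i['cy']],[0,0,1]]);T=np.linalg.inv(np.array(i['pose']))
    return cv2.projectPoints(np.array(P,float).reshape(-1,1,3),cv2.Rodrigues(T[:3,:3])[0],T[:3,3],K,np.array(i['dist'],float))[0].reshape(-1,2)
def st():
    s=readout.get_obs(); return s
E
python3 - <<'E'
from h import *
np.set_printoptions(precision=4,suppress=True)
for n in('scene','top'):
    im,i=snap(n,n+'0'); print(n,i)
s=st();print(s['time_s'],s['ee_pos'],s['tool_rot'],s['force'],s['opening'])
E
```

```text
pics
scene {'fx': 440.39677158319586, 'fy': 440.39677158319586, 'cx': 325.1619206656619, 'cy': 241.56421894631765, 'dist': array([-0.0196,  0.    ,  0.    ,  0.    ,  0.    ]), 'pose': array([[-0.5423,  0.6168, -0.5705,  1.2295],
       [ 0.8402,  0.3974, -0.3689,  0.3872],
       [-0.0008, -0.6794, -0.7338,  1.0322],
       [ 0.    ,  0.    ,  0.    ,  1.    ]])}
top {'fx': 516.4284273979246, 'fy': 516.4284273979246, 'cx': 318.78698741097486, 'cy': 238.32183033671674, 'dist': array([-0.0051,  0.    ,  0.    ,  0.    ,  0.    ]), 'pose': array([[-0.0162, -0.9881,  0.1533,  0.3982],
       [-0.9997,  0.0184,  0.0132, -0.0359],
       [-0.0159, -0.153 , -0.9881,  1.4278],
       [ 0.    ,  0.    ,  0.    ,  1.    ]])}
0.1 [ 0.2836 -0.6121  0.2445] [[ 0.4204 -0.0007  0.9073]
 [-0.9073  0.0013  0.4204]
 [-0.0014 -1.     -0.0001]] [ 0.446  -0.8193  1.0588] 0.08547898692838697
```

View pics/scene0.png

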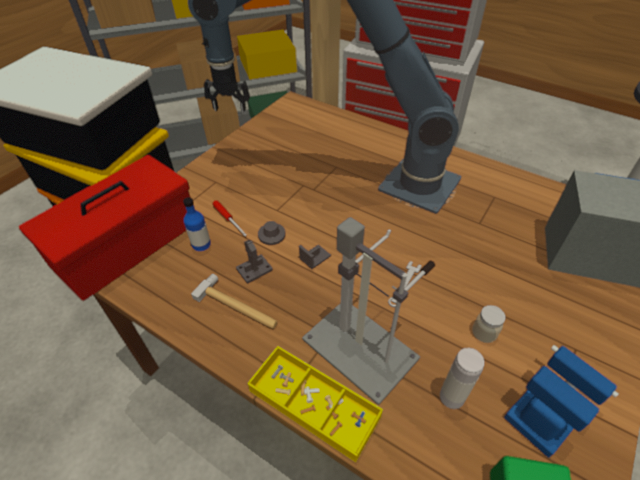

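View pics/top0.png

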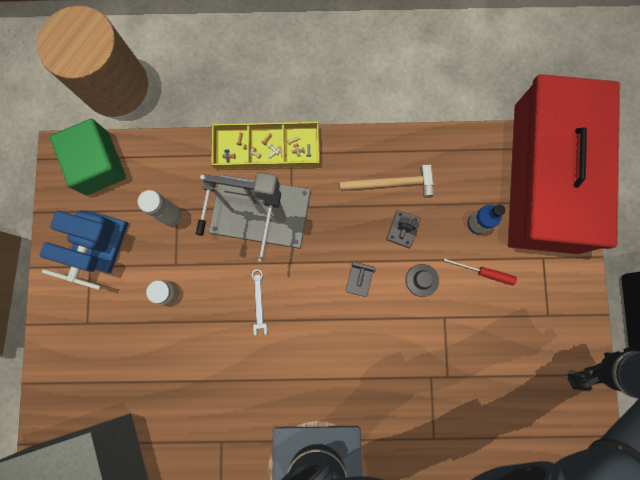

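The scene shot shows the casting at (254,262), the scale base around (360,350) and the hook tip at about (388,233). In the top view the casting is at (404,229), the scale base spans (211–311, 177–248) and the hook runs down to (262,258). I'll enlarge these areas.

Run:
```python
import cv2,numpy as np
t=cv2.imread('pics/top0.png');s=cv2.imread('pics/scene0.png')
r=lambda im,x,y,w,h,k:cv2.resize(im[y:y+h,x:x+w],None,fx=k,fy=k,interpolation=cv2.INTER_CUBIC)
a=r(t,190,165,133,100,3); b=r(t,380,200,50,60,5)  # 399x300, 250x300
c=r(s,300,215,140,100,3); d=r(s,225,235,55,50,6)[:300,:330]
top=np.hstack([a,b,np.zeros((300,101,3),np.uint8)]);bot=np.hstack([c,d])
cv2.imwrite('pics/crop1.png',np.vstack([top,bot]) if top.shape[1]==bot.shape[1] else (print(top.shape,bot.shape) or np.vstack([top[:,:750],bot[:,:750]])))
```

```text
(no output)
```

View pics/crop1.png

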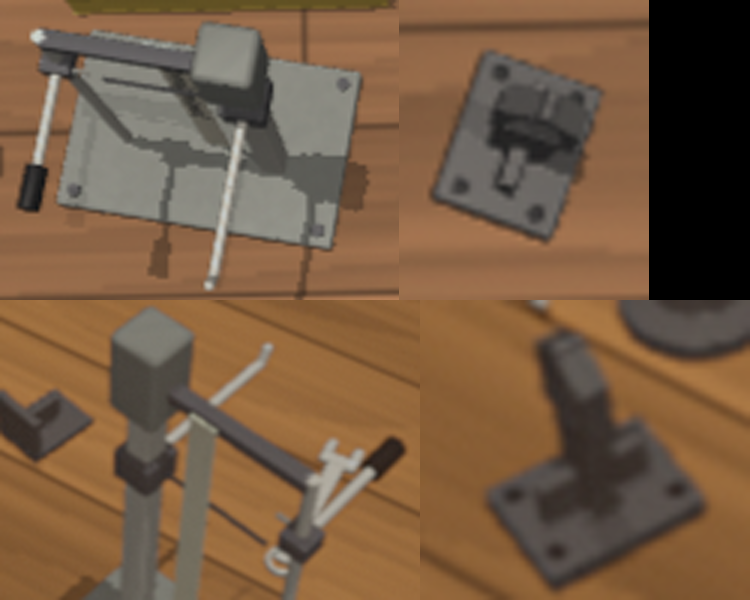

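```bash
cat > meas.py <<'E'
from h import *
np.set_printoptions(precision=4,suppress=True)
it=vision.camera_info('top');isc=vision.camera_info('scene')
c=onz(it,[(397.2,210),(420.6,218.4),(409.8,248),(386.6,239.4)],.014)
print('cast',c.mean(0),np.linalg.norm(c-np.roll(c,-1,0),axis=1)); v=(c[0]+c[1]-c[2]-c[3]);print('yaw x',np.degrees(np.arctan2(v[1],v[0])))
b=onz(it,[(300.7,247.7),(209.3,233),(310,188.7)],.014)
print(b);  # (-60,-65),(-60,195),(110,-65)
ey=(b[1]-b[0])[:2];print(np.linalg.norm(ey),np.linalg.norm(b[2]-b[0]));
ex=(b[2]-b[0])[:2]; a=np.arctan2(ex[1],ex[0]);a2=np.arctan2(-ey[0],ey[1]);print(np.degrees([a,a2]))
a=(a*170+a2*260)/430
X=np.array([np.cos(a),np.sin(a)]);Y=np.array([-X[1],X[0]])
o=np.mean([b[0][:2]+.06*X+.065*Y,b[1][:2]+.06*X-.195*Y,b[2][:2]-.11*X+.065*Y],0)
seat=o-.11*X;print('origin',o,'seat',seat)
tip,e=tri(it,(260.7,260),isc,(388.8,331/3+215-100+6.5));print('tip tri',tip,e,'pred',o-.139*X)
R=np.c_[Y.tolist()+[0],[0,0,-1],np.cross([*Y,0],[0,0,-1])]
for r in(0,.03,.05,.06):
  for s in(1,-1):
    Rs=R*np.array([s,1,s]); p=seat-r*X; q=bot.ik([*p,.26],Rs); print(r,s,p,np.hypot(*p),q)
E
python3 meas.py
```

```text
cast [ 0.6396 -0.2524  0.014 ] [0.0687 0.0889 0.0678 0.0885]
yaw x -21.840337407233704
[[0.5922 0.0334 0.014 ]
 [0.6381 0.2877 0.014 ]
 [0.7592 0.0054 0.014 ]]
0.2583852341922339 0.16933716792393996
[ -9.5141 -10.2511]
origin [0.6627 0.0869] seat [0.5544 0.1059]
tip tri [0.5295 0.1137 0.2713] [np.float64(0.002549772897774244), np.float64(0.002549772897774305)] pred [0.5258 0.111 ]
0 1 [0.5544 0.1059] 0.564384103867008 [ 0.2376  0.4773 -0.7734  1.6962  0.3649  1.1183  0.7547]
0 -1 [0.5544 0.1059] 0.564384103867008 [-0.1145  0.4021 -0.2289  1.7086  0.103   1.0426 -2.1223]
0.03 1 [0.5248 0.1111] 0.536440881911991 [ 0.258   0.4413 -0.8104  1.7635  0.3565  1.0904  0.7245]
0.03 -1 [0.5248 0.1111] 0.536440881911991 [-0.1056  0.363  -0.2666  1.7757  0.1102  1.0175 -2.1582]
0.05 1 [0.5051 0.1146] 0.5179399146416639 [ 0.2791  0.4203 -0.848   1.8064  0.3553  1.0752  0.6988]
0.05 -1 [0.5051 0.1146] 0.5179399146416639 [-0.1053  0.3367 -0.2845  1.8189  0.1103  1.0014 -2.1788]
0.06 1 [0.4953 0.1163] 0.5087319754794893 [ 0.2917  0.4106 -0.8702  1.8273  0.3556  1.0684  0.6846]
0.06 -1 [0.4953 0.1163] 0.5087319754794893 [-0.104   0.3237 -0.2952  1.8399  0.1106  0.9939 -2.1898]
```

Three-point fits of the base and the hook-tip triangulation agree to about 4 mm. I'll go above the casting and look from close by.

```bash
cat >> h.py <<'E'
def down(yaw):  # tool x = Y of a frame with that yaw, tool y down
    Y=np.array([-np.sin(yaw),np.cos(yaw),0]);d=np.array([0,0,-1.]);return np.c_[Y,d,np.cross(Y,d)]
np.set_printoptions(precision=4,suppress=True)
def force(n=10):
    f=[]
    for _ in range(n): f.append(readout.get_obs()['force']);bot.wait(.02)
    return np.mean(f,0)
E
python3 - <<'E'
from h import *
bot.grip(.085)
bot.move_pose([.6396,-.2524,.26],down(np.radians(-21.84)))
s=st();print(s['time_s'],s['ee_pos'],s['joint_pos'],s['opening']); print(force())
im,i=snap('wrist','w1');print(i)
for z in (0.014,.116,.126): print(z,proj(i,[.6396,-.2524,z]))
E
```

```text
2.1583 [ 0.639  -0.2539  0.2598] [ 0.6311  0.6333 -0.5926  1.3627  0.3564  1.2523  1.2044] 0.08486143169034772
[-0.0526  0.1422 -0.047 ]
{'fx': 398.94073343863886, 'fy': 398.94073343863886, 'cx': 315.5523061585524, 'cy': 234.46516770217596, 'dist': array([0.0135, 0.    , 0.    , 0.    , 0.    ]), 'pose': array([[ 0.3735,  0.8922,  0.254 ,  0.5744],
       [ 0.9276, -0.3592, -0.1024, -0.2274],
       [-0.0001,  0.2738, -0.9618,  0.3885],
       [ 0.    ,  0.    ,  0.    ,  1.    ]])}
0.014 [[316.7815 197.2223]]
0.116 [[317.1955 223.868 ]]
0.126 [[317.2522 227.5161]]
```

View pics/w1.png

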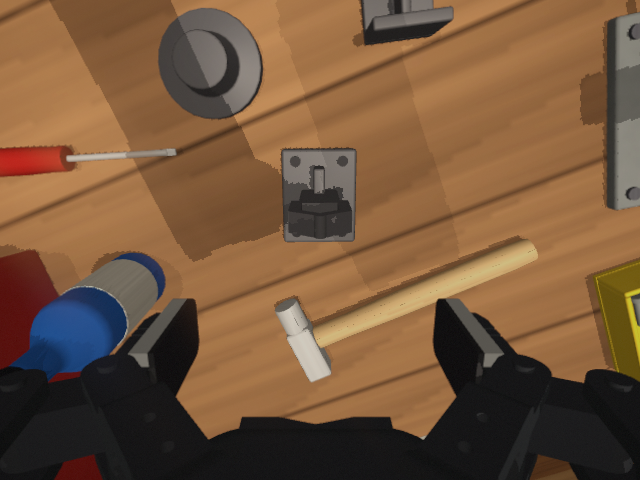

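The close view shows the casting's foot centre at about (319.5,195) with its edges square to the picture, so it lies 2 mm to +Y of my estimate and the yaw is right. I'll correct for that, grasp and weigh it.

Run:
```python
from h import *
y=np.radians(-21.84);Y=np.array([-np.sin(y),np.cos(y)]);X=np.array([Y[1],-Y[0]])
p=np.array([.6396,-.2524])+.0023*Y-.001*X
bot.move_straight([*p,.20],down(y),speed=.15)
bot.wait(.3);f=np.array([(bot.wait(.02),readout.get_obs()['force'])[1] for _ in range(20)]);print(f.mean(0),f.std(0))
bot.move_straight([*p,.087],speed=.1)
print(st()['ee_pos'])
bot.grip(.03,50);s=st();print(s['opening'],s['ee_pos'],force())
bot.move_straight([*p,.30],speed=.12)
bot.wait(.4);g=force(20);print(g,'mass',(f.mean(0)-g)[2]/9.81,st()['ee_pos'],st()['time_s'])
im,i=snap('wrist','w2')
```

```text
[ 0.1993 -0.0236 -0.0109] [0.4136 0.3871 0.5305]
[ 0.64   -0.25    0.0878]
0.04544689118966943 [ 0.6397 -0.2502  0.0875] [-1.7236 -0.9825  5.9039]
[-0.1993 -0.0627 -5.5922] mass 0.5689419813277463 [ 0.6395 -0.2499  0.3   ] 8.1167
```

```bash
cat >> h.py <<'E'
ya=np.radians(-9.96);SX=np.array([np.cos(ya),np.sin(ya)]);SY=np.array([-SX[1],SX[0]])
seat=np.array([.5544,.1059]);H=.087-.116  # TCP z = peak z + H
E
python3 - <<'E'
from h import *
bot.move_straight([.48,-.06,.30],down(ya),speed=.2)
p=seat-.075*SX
bot.move_straight([*p,.265+.024+H],speed=.12)
bot.wait(.4);s=st();print(s['ee_pos'],s['joint_pos'],force(20),s['time_s'],p)
im,i=snap('wrist','w3');np.save('pics/i3.npy',i,allow_pickle=True)
im2,_=snap('scene','scene3');im3,_=snap('top','top3')
P=lambda x,y,z:[*(seat+x*SX+y*SY),z]
print(proj(i,[P(-.029,0,.281),P(0,0,.269),P(.08,0,.269)]))
r=lambda im,x,y,w,h,k:cv2.resize(im[y:y+h,x:x+w],None,fx=k,fy=k,interpolation=cv2.INTER_CUBIC)
a=r(im2,320,190,133,100,3);b=r(im3,215,200,133,100,3)
cv2.imwrite('pics/c3.png',np.vstack([np.hstack([a,b]),])[...,::-1])
E
```

```text
[0.4806 0.1187 0.26  ] [ 0.2305  0.3662 -0.7776  1.8603  0.2966  1.0343  0.7289] [-0.0119 -0.0389 -6.0844] 11.6333 [0.4805 0.1189]
[[315.2272 477.5128]
 [315.2291 511.0577]
 [315.1943 655.0375]]
```

View pics/w3.png

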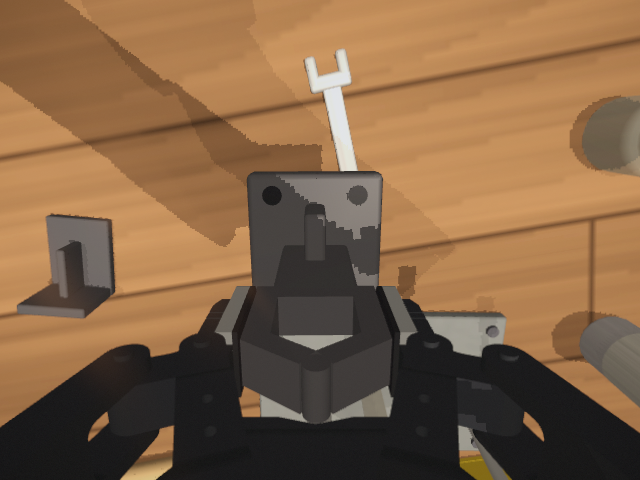

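View pics/c3.png

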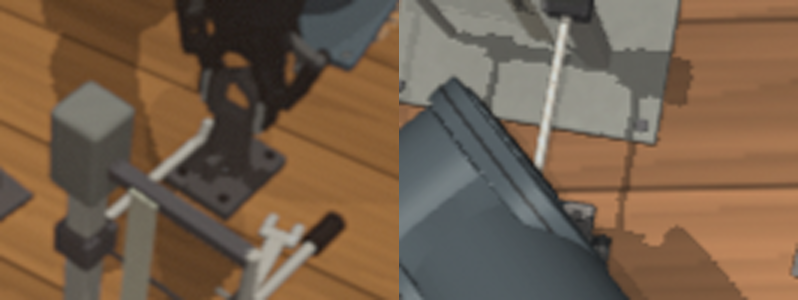

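The wrist view shows the casting held square and centred, with the foot centre at column 315. In the scene crop the hook tip is at (389,231) and the window ahead of it at (399,221). I'll check these against the projections, using pictures already taken.

Run:
```python
from h import *
i=vision.camera_info('scene');t=vision.camera_info('top')
P=lambda x,y,z:[*(seat+x*SX+y*SY),z]
print('scene tip,bar in',proj(i,[P(-.029,0,.281),P(-.022,0,.265),P(.09,0,.265)]))
print('window bottom/mid/peak',proj(i,[P(-.067,0,.253),P(-.067,0,.271),P(-.067,0,.289)]))
print('foot corners',proj(i,[P(-.075+a*.045,b*.035,.187) for a in(-1,1) for b in(-1,1)]))
print('top tip, bar',proj(t,[P(-.029,0,.281),P(0,0,.269),P(.08,0,.269)]))
im=cv2.imread('pics/top3.png').astype(int)
for r in range(212,256,6):
    c=np.arange(255,280)[(im[r,255:280].min(1)>170)];
    if len(c): q=onz(t,[(c.mean(),r)],.269)[0][:2]-seat; print(r,c,q@SX,q@SY)
```

```text
scene tip,bar in [[387.8079 227.5948]
 [385.3599 233.7673]
 [355.4372 259.72  ]]
window bottom/mid/peak [[395.9378 227.5161]
 [396.7943 222.365 ]
 [397.6716 217.0869]]
foot corners [[394.3616 228.1666]
 [415.8862 241.1058]
 [373.4894 246.3611]
 [395.2916 260.353 ]]
top tip, bar [[260.3523 261.593 ]
 [263.2503 249.5935]
 [269.2915 215.3761]]
212 [268 269] 0.08749172656682719 0.0031493216931691363
218 [267 268] 0.07333918067014276 0.003008810186095939
224 [266 267] 0.05923709635999251 0.0028689762391340954
230 [265 266] 0.045185143978526875 0.0027298156343494866
236 [264 265] 0.03118299663814339 0.002591324192532683
242 [263 264] 0.017230330190588897 0.0024534977727795415
248 [262 263] 0.003326823196466025 0.002316332272077361
254 [261] -0.010703785730588363 0.003300621778888465
```

Run:
```python
from h import *
z=.265+.024+H
bot.move_straight([*(seat-.075*SX+.0025*SY),z],speed=.05)
p=seat+.003*SX+.0025*SY
r=bot.move_straight([*p,z],speed=.035,until_force=3);bot.wait(.3)
s=st();print(r,s['ee_pos'],p,s['time_s'],force(20))
im,i=snap('scene','s4');snap('wrist','w4')
w=cv2.imread('pics/w4.png')
a=cv2.resize(im[180:290,310:450][...,::-1],None,fx=3,fy=3,interpolation=cv2.INTER_CUBIC)
cv2.imwrite('pics/c4.png',np.hstack([a,w[150:480,130:500]]))
```

```text
False [0.5578 0.1078 0.26  ] [0.5578 0.1078] 15.0417 [ 0.0866 -0.2105 -5.6838]
```

View pics/c4.png

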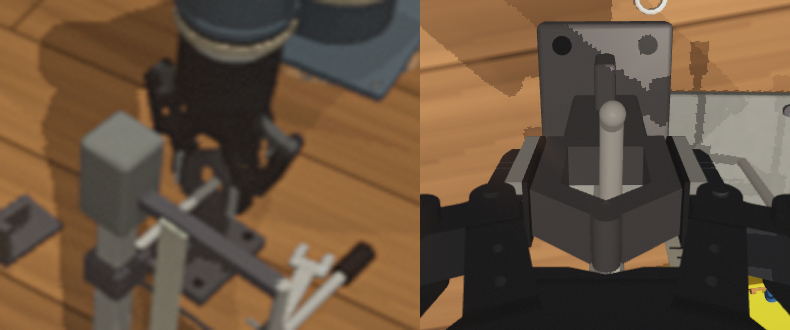

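The casting is threaded: the bar passes through the window about 5 px (1.7 mm) to the right of its centre. I'll centre it and then lower in measured steps.

Run:
```python
from h import *
p=seat+.003*SX+.0042*SY; z0=.265+.024+H
bot.move_straight([*p,z0],speed=.02)
out=[]
for d in(.012,.034,.050,.060):
    bot.move_straight([*p,z0-d],speed=.025);bot.wait(.4);f=force(40);s=st();out.append((s['ee_pos'][2],f[2]));print(d,s['ee_pos'],f,s['ft_torque'],s['time_s'])
o=np.array(out[1:]);print(np.polyfit(o[:,0],o[:,1],1))
```

```text
0.012 [0.5581 0.1095 0.248 ] [-0.0793 -0.0757 -5.6731] [ 0.0137  0.0484 -0.0144] 17.425
0.034 [0.5581 0.1095 0.226 ] [ 0.4375 -0.4266 -4.0539] [-0.0956 -0.1006 -0.0169] 19.525
0.05 [0.5581 0.1095 0.21  ] [ 0.8459 -0.6323 -2.1453] [-0.1186 -0.1522  0.0116] 21.3833
0.06 [0.5581 0.1095 0.2   ] [ 0.9807 -0.5787 -0.971 ] [-0.1776 -0.176  -0.034 ] 23.0
[-118.5402   22.7413]
```

Run:
```python
from h import *
p=seat+.003*SX+.0042*SY
bot.move_straight([*p,.1919],speed=.02);bot.wait(.5);f=force(60);s=st();print(s['ee_pos'],f,f[:2]@SX,f[:2]@SY,s['time_s'])
p=p+.0007*SX-.0004*SY
bot.move_straight([*p,.1919],speed=.01);bot.wait(.3);f=force(60);s=st();print(s['ee_pos'],f,f[:2]@SX,f[:2]@SY,s['time_s'])
snap('wrist','w5');snap('scene','s5')
```

```text
[0.5581 0.1095 0.1919] [ 1.297  -0.7498 -0.0051] 1.4071614522111353 -0.5142057804563102 25.0583
[0.5587 0.1091 0.1919] [-3.6921  2.8419  0.1711] -4.127982839468846 2.1604596899061637 26.6083
```

Run:
```python
from h import *
p=seat+.003*SX+.0042*SY+.00018*SX-.00008*SY
for k in range(3):
    bot.move_straight([*p,.1919],speed=.01);bot.wait(.3);f=force(60);s=st();a,b=f[:2]@SX,f[:2]@SY;print(s['ee_pos'],f,a,b,s['time_s'])
    if abs(a)<.3 and abs(b)<.3: break
    p=p+a/8000*SX+b/7000*SY
```

```text
[0.5584 0.1093 0.1919] [2.7451 0.5467 0.0209] 2.609130551662914 1.0132584362111081 28.2583
[0.5585 0.1095 0.1919] [ 1.3838 -1.0952  0.1267] 1.5524097073679208 -0.8393750881176364 29.8083
[0.5586 0.1094 0.1919] [-2.6428 -0.3062  0.0256] -2.5499745406791754 -0.7586906686806295 31.3583
```

Vertical balance is within about 0.1 N. The remaining side load corresponds to only a few tenths of a millimetre, so I'm letting go.

Run:
```python
from h import *
s=st();q=s['ee_pos'];p=np.array(q[:2])-.00015*SX-.00005*SY
bot.move_straight([*p,.1919],speed=.01);print(force(20))
bot.grip(.050,20);bot.wait(.3);print(st()['opening'],force(20))
bot.grip(.080);bot.wait(.5);print(st()['opening'],force(20),st()['time_s'])
w,_=snap('wrist','w6');s,_=snap('scene','s6')
a=cv2.resize(s[180:290,310:450],None,fx=3,fy=3,interpolation=cv2.INTER_CUBIC)
cv2.imwrite('pics/c6.png',np.hstack([a,w[150:480,130:500]])[...,::-1])
```

```text
[-2.6605 -0.2404 -0.1619]
0.04978296118112877 [0.1014 0.1729 0.0225]
0.07983378790778481 [-0.1606 -0.132  -0.0572] 34.0417
```

View pics/c6.png

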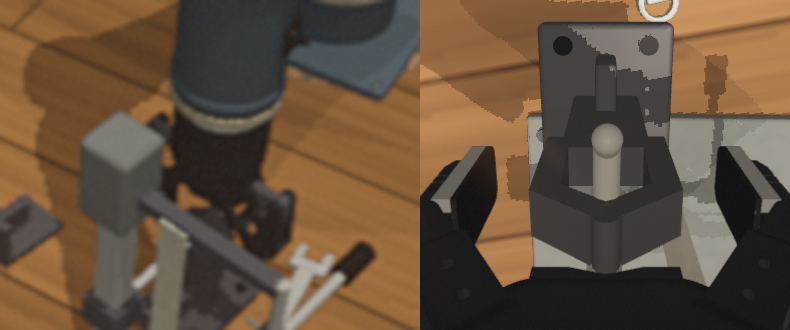

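The casting hangs freely on the bar, centred at column 606, with the fingers clear. Next I retreat straight up and move over the knob, which I'll locate from the first pictures.

Run:
```python
from h import *
t=vision.camera_info('top');i=vision.camera_info('scene')
k=onz(t,[(200.7,227.3)],.305)[0]; k2=seat+.023*SX+.1435*SY
# scene crop1: knob centre approx (388,453) -> minus 300 rows
k3,e=tri(t,(200.7,227.3),i,(300+386/3,215+155/3))
print(k,k2,k3,e)
q=st()['ee_pos']
bot.move_straight([q[0],q[1],.38],speed=.1)
kn=(k[:2]+k2)/2
bot.move_pose([*kn,.40],down(ya));bot.grip(.085);bot.wait(.2)
w,iw=snap('wrist','w7');s,_=snap('scene','s7')
print(st()['time_s'],st()['ee_pos'],proj(iw,[*kn,.305]))
a=cv2.resize(s[180:340,330:450],None,fx=3,fy=3,interpolation=cv2.INTER_CUBIC)
cv2.imwrite('pics/c7.png',np.hstack([a,w[0:480,110:540]])[...,::-1])
```

```text
[0.6019 0.2404 0.305 ] [0.6019 0.2433] [0.6021 0.2441 0.2993] [np.float64(0.0024623577124986934), np.float64(0.002462357712498525)]
37.3167 [0.6019 0.2415 0.4001] [[316.5572 243.985 ]]
```

View pics/c7.png

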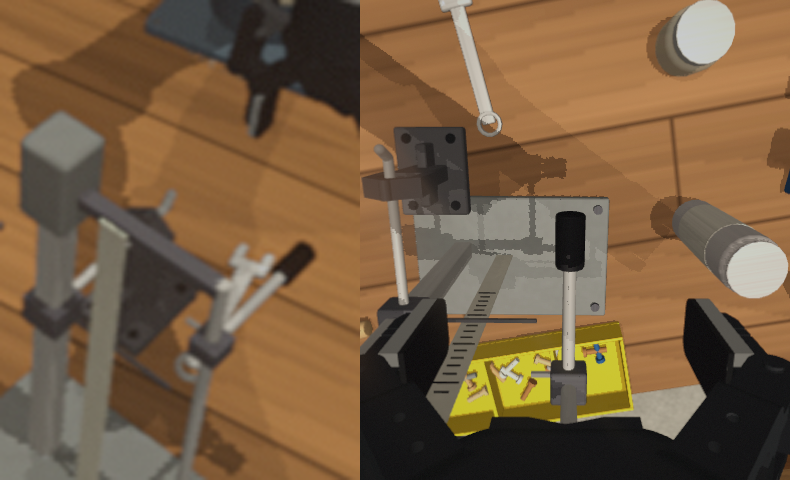

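The wrist view shows the knob centre at (320,241), against a predicted (316.6,244), so I shift +1.9 mm in Y. The slide needed is 40 mm + about 47.5 mm sink = 87.5 mm. I'll pinch and slide.

Run:
```python
from h import *
kn=np.array([.6019,.24185])+.0019*SY
bot.move_straight([*kn,.40],down(ya),speed=.1)
print(bot.move_straight([*kn,.300],speed=.06,until_force=6))
print(st()['ee_pos']);bot.grip(.012,30);s=st();z=s['ee_pos'][2];print(s['opening'],z,force(10))
bot.move_straight([*kn,.300-.0875],speed=.04);bot.wait(.3);s=st();print(s['ee_pos'],force(10),s['time_s'])
bot.grip(.05);bot.wait(.3);print(force(10))
bot.move_straight([*kn,.36],speed=.1)
w,iw=snap('wrist','w8');s,_=snap('scene','s8');print(st()['time_s'],st()['ee_pos'])
np.save('pics/T8.npy',iw['pose'])
a=cv2.resize(s[210:330,340:440],None,fx=4,fy=4,interpolation=cv2.INTER_CUBIC)
cv2.imwrite('pics/c8.png',np.hstack([a,w[0:480,140:540]])[...,::-1])
```

```text
False
[0.6023 0.2438 0.3004]
0.016904478195654143 0.3000729661146768 [-0.342  -0.5508  1.0066]
[0.6023 0.2437 0.2125] [-0.4616 -1.2522  2.2153] 42.8083
[-0.0343 -0.0856 -0.0101]
45.5833 [0.6021 0.2436 0.3594]
```

View pics/c8.png

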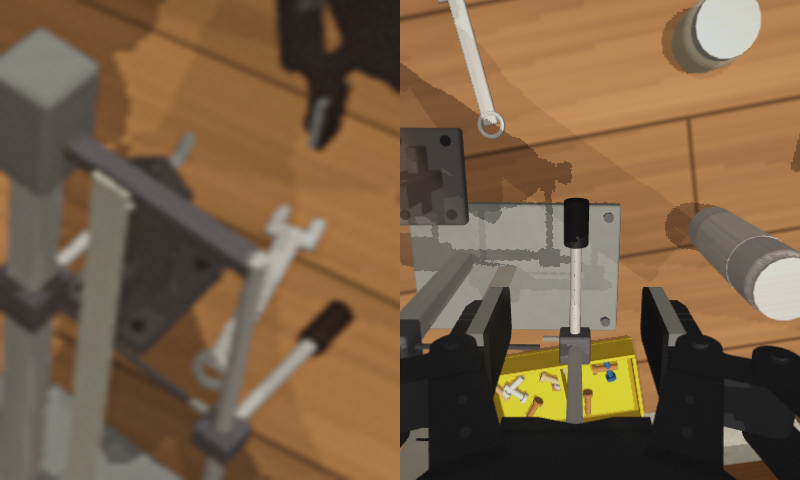

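Run:
```python
from h import *
i=vision.camera_info('scene');w=vision.camera_info('wrist')
print('knob',tri(i,(421.6,292),w,(316,223)))
print('pointer',tri(i,(391.5,312),w,(280,347)))
o=seat+.11*SX+.0037*SY
for y in(.115,.12,.125,.13):
  for z in(.2135,.2175,.2215):
    P=[*(o+.012*SX+y*SY),z];print(y,z,proj(i,P),proj(w,P))
for z in (.2135,.2175,.2215):
    P=[*(o-.087*SX+.14*SY),z];print('knob',z,proj(i,P),proj(w,P))
# pointer line in wrist/scene pics
b=cv2.resize(cv2.imread('pics/s8.png')[285:330,360:410],None,fx=9,fy=9,interpolation=cv2.INTER_CUBIC)
c=cv2.resize(cv2.imread('pics/w8.png')[325:370,255:295],None,fx=9,fy=9,interpolation=cv2.INTER_CUBIC)
cv2.imwrite('pics/c9.png',np.hstack([b,c]))
```

```text
knob (array([0.6028, 0.245 , 0.2097]), [np.float64(0.0011977257443970069), np.float64(0.0011977257443970958)])
pointer (array([0.6926, 0.207 , 0.2162]), [np.float64(0.007016240979406123), np.float64(0.007016240979406093)])
0.115 0.2135 [[385.9821 310.6251]] [[283.0242 346.5777]]
0.115 0.2175 [[386.1652 309.6033]] [[282.6127 349.4182]]
0.115 0.2215 [[386.3493 308.5753]] [[282.1906 352.3314]]
0.12 0.2135 [[387.7854 311.9142]] [[289.4634 346.5771]]
0.12 0.2175 [[387.9743 310.894 ]] [[289.1331 349.4175]]
0.12 0.2215 [[388.1644 309.8675]] [[288.7944 352.3305]]
0.125 0.2135 [[389.597  313.2092]] [[295.9021 346.5774]]
0.125 0.2175 [[389.7919 312.1906]] [[295.653  349.4176]]
0.125 0.2215 [[389.988  311.1657]] [[295.3976 352.3305]]
0.13 0.2135 [[391.4171 314.5103]] [[302.3403 346.5783]]
0.13 0.2175 [[391.6181 313.4932]] [[302.1725 349.4185]]
0.13 0.2215 [[391.8202 312.4699]] [[302.0004 352.3314]]
knob 0.2135 [[420.9107 290.2513]] [[315.2395 222.9771]]
knob 0.2175 [[421.1883 289.2083]] [[315.234 224.381]]
knob 0.2215 [[421.4674 288.1592]] [[315.2283 225.8241]]
```

View pics/c9.png

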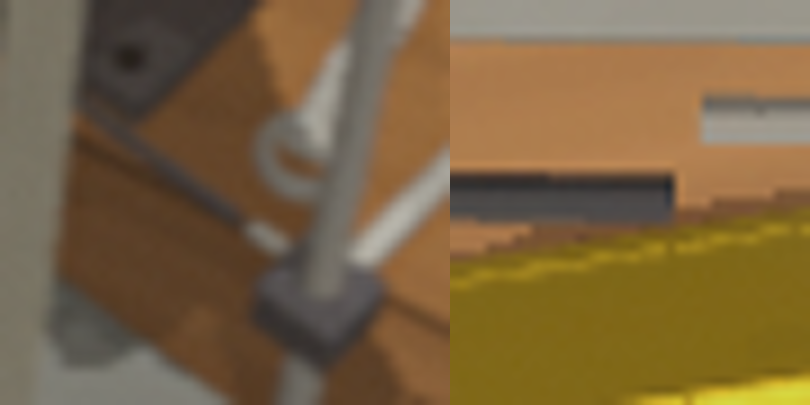

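The wrist crop shows the pointer tip at row 346.8 and the marker's white needle nearby. The absolute triangulation has the same bias of about −6 mm it had before the slide. So I compare displacements in the scene view before and after instead: the knob, and the carriage that moves with the hook.

Run:
```python
from h import *
i=vision.camera_info('scene')
A=cv2.imread('pics/scene0.png');B=cv2.imread('pics/s8.png')
def match(x,y,w,h,sx,sy):
    k=8;t=cv2.resize(A[y:y+h,x:x+w],None,fx=k,fy=k,interpolation=cv2.INTER_CUBIC)
    s=cv2.resize(B[y-4:y+h+sy,x-sx:x+w+sx],None,fx=k,fy=k,interpolation=cv2.INTER_CUBIC)
    r=cv2.matchTemplate(s,t,cv2.TM_CCOEFF_NORMED);_,m,_,l=cv2.minMaxLoc(r);return l[0]/k-sx,l[1]/k-4,m
o=seat+.11*SX+.0037*SY
def dz(px,P0,P1,n): # mm per px in v
    a,b=proj(i,[P0,P1]);print(n,'measured',px,'per mm',(b-a)/((P0[2]-P1[2])*1e3),'=> mm',px[1]/((b-a)[1])*(P0[2]-P1[2])*1e3)
K=[*(o-.087*SX+.14*SY)];C=[*(o+.012*SX-.0*SY)];S=[*(o+.012*SX+.14*SY)]
def mask(I):
    g=I[215:315,405:445].max(2)<50;v,u=np.nonzero(g);n,l,s,c=cv2.connectedComponentsWithStats(g.astype(np.uint8));j=1+s[1:,4].argmax();return c[j]+[405,215],s[j,4]
a,b=mask(A),mask(B);print(a,b);dz(b[0]-a[0],[*K,.305],[*K,.2175],'knob')
dz(match(389,391-0-0-100 if 0 else 290,22,20,8,35),[*S,.305],[*S,.2175],'slider')
dz(match(337,260,24,20,8,35),[*C,.265],[*C,.2175],'carriage')
```

```text
(array([428.1064, 266.5319]), np.int32(47)) (array([428.6379, 224.3039]), np.int32(533))
knob measured [  0.5315 -42.228 ] per mm [-0.0742  0.2793] => mm -151.1778941744153
slider measured (-6.75, 32.25, 0.4662603437900543) per mm [-0.0573  0.2726] => mm 118.31794706490068
carriage measured (-0.625, 13.375, 0.8531716465950012) per mm [-0.0157  0.2727] => mm 49.0508391114446
```

Run:
```python
from h import *
A=cv2.imread('pics/scene0.png');B=cv2.imread('pics/s8.png')
def cen(I,x,y,w,h):
    g=np.clip(70-I[y:y+h,x:x+w].max(2).astype(float),0,50);v,u=np.mgrid[:h,:w];return (g*u).sum()/g.sum()+x,(g*v).sum()/g.sum()+y,(g>0).sum()
a=cen(A,417,255,22,22);b=cen(B,411,280,22,22);print(a,b,(b[1]-a[1])/.2793)
print(st()['time_s'])
```

```text
(np.float64(427.9850093691443), np.float64(266.7613991255465), np.int64(83)) (np.float64(421.7427385892116), np.float64(290.66034380557204), np.int64(70)) 85.56729208745264
45.5833
```

Run:
```python
from h import *
def tilt(a):
    Y=np.array([*SY,0]);X=np.array([*SX,0]);d=-np.cos(a)*np.array([0,0,1])+np.sin(a)*X;return np.c_[Y,d,np.cross(Y,d)]
o=seat+.11*SX+.0037*SY
s=st();w=vision.camera_info('wrist');R0=np.array(s['tool_rot']);T=np.array(w['pose']);ct=R0.T@(T[:3,3]-s['ee_pos']);Rc=R0.T@T[:3,:3]
for a,x,z in((30,.46,.36),(40,.44,.34),(50,.44,.36),(50,.42,.30)):
    R=tilt(np.radians(a));p=[x,.235,z];q=bot.ik(p,R)
    M=np.eye(4);M[:3,:3]=R@Rc;M[:3,3]=np.array(p)+R@ct;j=dict(w);j['pose']=M
    print(a,x,z,q,M[:3,3],proj(j,[[*(o+.012*SX+.113*SY),.2175],[*(o-.087*SX+.14*SY),.2175]]).round(1).tolist())
```

```text
30 0.46 0.36 [-0.1269  0.1275 -0.8222  1.981   0.7084  0.9481  0.0744] [0.3371 0.2566 0.4364] [[321.0, 326.2], [353.8, 264.7]]
40 0.44 0.34 [-0.2987  0.1161 -0.8002  2.1583  0.9926  0.9381 -0.3234] [0.3059 0.2586 0.3936] [[324.1, 304.6], [357.7, 256.7]]
50 0.44 0.36 [-0.349   0.1272 -0.8807  2.2319  1.1871  1.0716 -0.5738] [0.2988 0.2598 0.3891] [[323.9, 240.7], [357.4, 195.6]]
50 0.42 0.3 [-0.5223  0.2228 -0.8127  2.3545  1.2798  1.1079 -0.837 ] [0.2788 0.2598 0.3291] [[327.3, 299.2], [362.2, 268.9]]
```

Run:
```python
from h import *
a=np.radians(40);Y=np.array([*SY,0]);X=np.array([*SX,0]);d=-np.cos(a)*np.array([0,0,1])+np.sin(a)*X;R=np.c_[Y,d,np.cross(Y,d)]
bot.move_straight([.52,.24,.38],speed=.12)
bot.move_straight([.44,.235,.34],R,speed=.1);bot.grip(.085);bot.wait(.2)
w,iw=snap('wrist','w9');np.save('pics/i9.npy',iw);print(st()['time_s'],st()['ee_pos'])
P=lambda x,y,z:[*(seat+.11*SX+.0037*SY+x*SX+y*SY),z]
print(proj(iw,[P(.012,.113,.2175),P(-.087,.14,.2175),P(-.11,0,.2175)]))
print(proj(iw,[P(.012,.113,.2135),P(-.087,.14,.2135)]))
cv2.imwrite('pics/c10.png',cv2.resize(w[200:350,220:420],None,fx=4,fy=4,interpolation=cv2.INTER_CUBIC)[...,::-1])
```

```text
48.5333 [0.44  0.235 0.34 ]
[[324.1302 304.4201]
 [357.6696 256.4968]
 [187.3098 241.9098]]
[[324.0837 300.9523]
 [357.3937 252.52  ]]
```

View pics/c10.png

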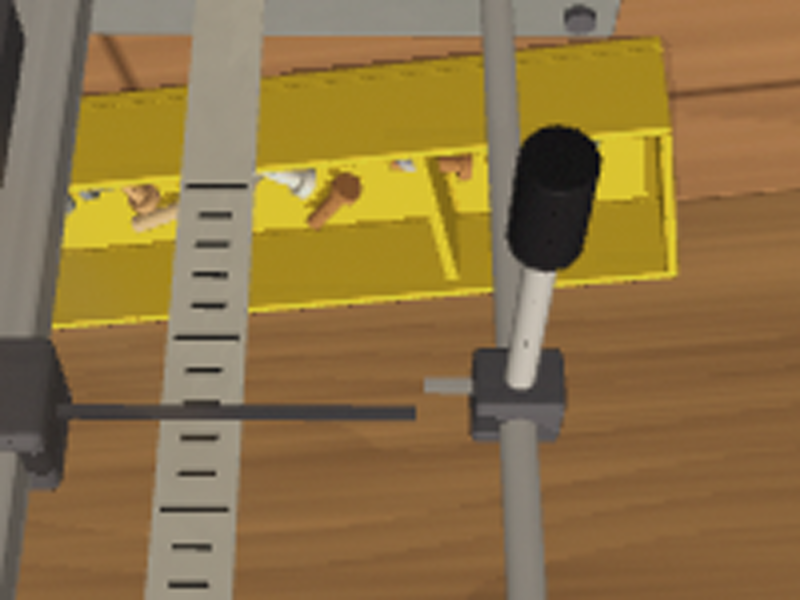

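The two views agree that the marker is about 5.5 mm low. Triangulation puts the knob at about 0.210 and the pointer at about 0.2155–0.216, and the needle sits about 6.7 px off the pointer. The knob evidently started near 0.2995, not 0.305 (so the marker was not at its top stop). I'll pinch at the same height and raise it 5.5 mm.

Run:
```python
from h import *
kn=np.array([.6019,.24185])+.0019*SY
R9=np.array(st()['tool_rot']);bot.move_straight([*kn,.36],down(ya),speed=.2)
bot.move_straight([*kn,.2125],speed=.12);bot.grip(.012,30);print(st()['opening'],st()['ee_pos'])
bot.move_straight([*kn,.218],speed=.015);print(st()['ee_pos'],st()['force'])
bot.grip(.06);bot.move_straight([*kn,.36],speed=.2);print(st()['time_s'])
bot.move_straight([.44,.235,.34],R9,speed=.2);bot.wait(.15)
w,iw=snap('wrist','w10');snap('scene','s10');print(st()['time_s'],st()['ee_pos'])
for f in('w9','w10'):
    I=cv2.imread(f'pics/{f}.png').astype(int);h=cv2.cvtColor(I.astype(np.uint8),cv2.COLOR_BGR2HSV)
    # pointer: dark rows, columns 295-318 ; needle: low-saturation bright, columns 328-336
    p=np.clip(110-I[290:312,295:318].max(2),0,None).mean(1);n=np.clip(100-h[280:312,328:335,1].astype(int),0,None).mean(1)
    k=I[222:285,345:372].max(2)<45;v,u=np.nonzero(k)
    print(f,'pointer',(p*np.arange(290,312)).sum()/p.sum(),'needle',(n*np.arange(280,312)).sum()/n.sum(),n.round(0),'knob',v.mean()+222,v.min()+222,v.max()+222,k.sum())
```

```text
0.016477809594659262 [0.6023 0.2437 0.2126]
[0.6022 0.2436 0.2181] [ 1.1621 -0.3706 -0.1948]
53.8
55.4667 [0.4404 0.2348 0.3399]
w9 pointer 302.7575493612079 needle 295.9679210363973 [ 0.  0.  0.  0.  0.  0.  0.  0.  0.  0.  0.  0.  0.  0. 14. 69. 69. 69.
 11.  0.  0.  0.  0.  0.  0.  0.  0.  0.  0.  0.  0.  0.] knob 248.84235668789808 232 266 628
w10 pointer 302.8447284345048 needle 300.65120178870876 [ 0.  0.  0.  0.  0.  0.  0.  0.  0.  0.  0.  0.  0.  0.  0.  0.  0.  0.
  0. 44. 71. 71. 70.  0.  0.  0.  0.  0.  0.  0.  0.  0.] knob 254.06269592476488 237 272 638
```

The knob now works out at 0.2150 m and the pointer at 0.2157 m in the same view, so they're level within about 1 mm. The pointer didn't move between views, and the arm is clear. Handing in.

```bash
python3 -c "
from h import *
print(force(10),st()['time_s']);workorder.job_done()"
```

```text
[-0.011   0.1206 -0.0739] 55.6333
the job is handed in; nothing more can be done
```

The casting is hanging by its eye on the hook and the marker is level with the pointer to within about 1 mm. I handed the job in at 55.6 s, and no verdict was reported.

**Hanging:** I weighed the casting at about 0.57 kg and lowered it onto the hook in slow steps. The hook carried its full weight, to within about 0.1–0.2 N, before I let go. Side forces of up to about 4 N appeared while I tried to relieve the side load. About 2.7 N of sideways load was still there at release. After release the casting hung free and centred on the bar.

**Marker:** My first slide left the marker about 5.5 mm too low. I had assumed it started at its top stop (knob at 305 mm), but it started about 5 mm lower. I pinched it again and raised it 5.5 mm.

**Last checks:**
- **Knob against pointer:** the knob centre is at 0.2150 m and the pointer at 0.2157 m in the same wrist view; the limit is 4 mm.
- **Stillness:** the pointer's row changed by less than 0.1 px between the last two views, and the tool force was about zero.
- **Disagreements:** displacement measured in the scene camera had suggested the first slide was about right or slightly high. I went with the wrist views, where the knob, needle and triangulation all agreed it was low. The marker's white needle still shows 2 px off the pointer, which fits it standing 3–4 mm nearer the camera.
- **Not checked:** I didn't measure the bystanders' positions again; none was approached or touched as far as I could tell.

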